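# Clamp a coin box with a fold-out crank

### The arm

A 6-joint arm with a two-finger parallel gripper is mounted at the origin on the work surface. World frame = base frame: x ahead of the robot, y to its left, z up, the work surface at z = 0. Lengths are in m, angles in rad, forces in N, time in s.
With the tool pointing down it reaches from about 0.25 to 0.775 m from the base axis. Payload 4 kg.
Tool frame: the origin (TCP) lies on the centre line of the jaws, within the pads' length; the fingertips stand 14 mm ahead of it and the grasp point (between the pads) lies 5 mm behind it (robot.tcp_to_tips is the distance from the TCP to the fingertips, in m); z points along the fingers, y is the line along which they close (so a half turn about z gives the same grasp; the last joint's range is limited). The gripper opens to 94 mm and grips with 3 to 60 N. Pads are 16 mm wide; open, the fingers measure 119 mm over their backs; the gripper's body (75 mm by 177 mm) begins 78 mm behind the grasp point.
Start: joints at [-1.286, 0.087, 1.371, -0, 1.684, -0.103], TCP at [0.208, -0.509, 0.192] pointing down, gripper open.
Joint ranges: [-3.1, 3.1], [-0.76, 2.03], [0.27, 2.55], [-1.08, 4.22], [0.17, 2.65], [-2.57, 2.57]. Speed limits (rad/s): [2.79, 2.79, 3.14, 3.14, 3.14, 3.14].

### API

Orientations are given as [roll, pitch, yaw] about the fixed x, y, z axes, in that order (R = Rz(yaw) Ry(pitch) Rx(roll)).
In Python, from bench import robot gives the robot as it stands.
- The arm moves only by the tool carry_out, never from a script. Its argument "increments" is a list of rows, each a list of 3 entries, a list of its own where there are three numbers: the closure in counts, from 0 (fully open) to 255 (shut), then the shift along the tool's x, y, z in mm, then the turn about the tool's z in degrees. In form: [[fingers, [dx, dy, dz], twist], ...]. A call has 1 to 8 rows; each row shifts and turns the commanded pose from where the row before left it, along the tool's axes as they then stand; what a row does not reach is not made up. A row lasts 1/10 s, in which the tool goes at most 50 mm and 8.59 degrees, less where a joint would pass 70% of its speed; a pose out of reach is approached as far as the arm can. A call with a gripper value outside its range is refused whole. The fingers move at their own pace and stop on an object; the grip force is fixed at half the most. Time passes only in rows, so rows that do not move let the fingers close. It gives the time, the measured TCP pose, the force, the opening and the grip force at its end, in the units of the state.
- robot.get_obs(): the state, without advancing time (a new reading comes with each control period).
- robot.snapshot(name): name is "side" or "top" or "wrist"; returns the picture (420x560x3 uint8, blue, green, red); there is no depth.
- robot.get_calibration(name): a dict with "vfov" (degrees; the focal length in pixels is half the picture's height over the tangent of half this angle, whatever the lens; pixels are square), "cx", "cy" (the principal point, pixels), "T" (4x4, takes a point from camera to world coordinates). Camera axes: x right, y down, z forward; pixel columns grow to the right and rows downward; lengths in m; the calibration is good to about 2 mm. A picture is of the moment at which its call begins: read the wrist's pose just before it. get_calibration takes no time and is no camera call; for the wrist camera it gives the pose at the moment of the call.
- robot.close_job(): hands the job in; it is judged then, once.
The state is a dict: "time": time; "joint_positions": joint angles; "qvel": joint speeds; "joint_torque": joint torques, N m; "tool_pos": TCP position; "ee_rot": TCP orientation; "wrist_force": force on the tool from outside, world axes, zero at the start; "wrist_torque": the same for the moment, N m; "width": finger opening in m; "finger_force": force on a finger pad.
Only numpy, scipy, OpenCV 4.12 (cv2) and the standard library are available. Lean on these libraries where they do the work, as an engineer would, in place of code of your own. Each camera call takes 0.05 s, during which the arm holds its last target. There are 200 camera calls.

### The job

Swing the red folding handle of the green service clamp out until it stands fully upright, then crank clockwise (seen from above) until the jaw holds the steel coin box snugly against the back stop: firmly, but without crushing the thin-walled box. Move the jaw and the box with the crank only, not by hand. Then fold the handle fully back down onto its arm, let go with the box still clamped, and disturb nothing else on the table.

Things in the scene. Friction and masses are not known exactly. Their poses are not given: they have to be found in the camera images.
- crank_axis (a point): Point on the crank's upright axis, over the green gearbox (110 x 110 mm, top 100 mm above the table), 140 mm above the table. Its x, y are the clamp's: the bed with jaw, coin box and back stop runs along +y. Jaw, box and stop reach no higher than 114 mm. Clamp and stop are bolted down.
- fold_hinge (a point): Centre of the level fold hinge at the outer end of the steel crank arm, 60 mm from the axis, 140 mm above the table. The arm is 14 mm wide, its top 13 mm below the hinge. Site x points outwards along the arm, y along the hinge pin, z up; it goes round with the crank and may start in many directions. Clockwise from above closes the jaw, 30 mm a turn.
- handle_mid (a point): Middle of the red sleeve, a bar 18 mm thick, spinning freely on its stem, reaching from 14 to 72 mm from the fold hinge (this point: 45 mm). Folded it lies level over the arm, from the hinge inwards past the axis, centre line 140 mm above the table, nothing beside it above 127 mm. Swung out it stands up over the hinge, top 212 mm above the table.
- handle (a joint): Fold angle of the handle: 0 folded flat on the arm, 1.57 standing upright (a stop at both ends). The hinge is stiff, about 0.12 N m, and stays where it is left.
- jaw: Moving jaw, rubber faced, 98 mm wide, driven along the clamp's +y; origin at table height in the plane of its face. Cranking takes 7 to 8 N along the circle at the handle when free; it does not run back. Each further newton presses the box with about 12 N. Snug is 20 to 75 N (1.7 to 6 N over free running; aim for 3 to 4); above 100 N (8 N over) the box is crushed.
- coin_box_mid (a point): Centre of the steel coin box lying loose on the bed: 80 mm wide, 100 mm long (along the clamp's y), 65 mm high. The jaw first crosses a gap, then pushes it along the bed to the back stop, whose place is set afresh for each job and not given: 10 to 43 mm of jaw travel in all. Then the grip on it rises 18 N for each mm more.
- coin_box: The same coin box; origin at the centre of its underside, 40 mm above the table.
- lock: Bystander: loose brass lock cylinder, 26 mm wide, 30 mm high, standing on the clamp's bed behind the back stop.
- spare_box: Bystander: blue spare coin box, 80 x 100 x 65 mm, on the table.
- screwdriver: Bystander: screwdriver lying on the table.
- spanner: Bystander: spanner lying on the table.
- detergent: Bystander: orange detergent bottle, 200 mm high.
- token_cup: Bystander: clear cup, 80 mm high.
- mug: Bystander: blue mug, 90 mm high.
There are look-alikes about, which are no part of the job. Leave any orange, purple or yellow look-alike of the coin_box alone.

How it is judged:
On the way, in this order (a step that is already met when the one before it is completed fails the run):
1. the handle is swung out upright (value of joint handle above 1.3 rad), for 0.2 s.
2. with the handle out, the jaw presses the coin box snugly against the stop (value of joint handle above 1.2 rad and contact force between jaw and coin_box above 20 N), for 0.2 s.
At the end, for the whole second after the job is handed in: The handle is folded down (within 0.12 rad), the jaw presses the coin box with 20 to 75 N against the stop, and the box sits flat and still (tilt below 0.1 rad) (value of joint handle below 0.12 rad and contact force between jaw and coin_box between 20 and 75 N and linear speed of coin_box below 0.01 m/s and angle between coin_box's own z axis and vertical below 0.1 rad); the robot touches nothing.
It fails at once if the coin box is crushed: more than 100 N from the jaw (contact force between jaw and coin_box above 100 N).
It fails at once if a bystander is moved by more than 20 mm (distance of any of lock, spare_box, screwdriver, spanner, detergent, token_cup, mug from where it was at the start of the episode above 0.02 m).
It fails at once if the robot pushes the coin box or the jaw by hand (contact force between the fingers and coin_box above 1 N or contact force between the fingers and jaw above 1 N).
It also fails if it takes over 72 s, if anything falls off the work surface, if the arm or the gripper's body presses on something with over 40 N, if the wrist force passes 120 N, or if a joint passes its speed limit or range.

## Working session

There is one attempt and no reset: what is moved stays moved. The work goes in short steps, Python scripts to look and compute and a tool call to move; the robot and the scene stay as the last step left them, time stands still between calls to the robot, and variables do not carry over. Pictures are saved under pics/ and viewed, at most 10 in all, crops included, and the job is handed in when it is done.

Besides the shell and the picture viewer there is one more tool, called after ">>>" as name(argument=value, ...) on one line, values as JSON. carry_out: Moves the arm, as the interface text tells. Its arguments: {"type":"object","properties":{"increments":{"type":"array","items":{"type":"array"}}},"required":["increments"]}

```bash
mkdir -p pics; ls
python3 - <<'E'
from bench import robot
import cv2,numpy as np
for n in("top","side"):
    cv2.imwrite(f"pics/{n}0.png",robot.snapshot(n)); c=robot.get_calibration(n); print(n,c["vfov"],c["cx"],c["cy"],np.round(c["T"],4).tolist(), [k for k in c])
o=robot.get_obs(); print(o)
E
```

```text
pics
top 51.53693412699362 276.27508197037884 209.99398535389307 [[0.0075, -0.9952, 0.0971, 0.4004], [-1.0, -0.0074, 0.0015, 0.0127], [-0.0008, -0.0971, -0.9953, 1.2434], [0.0, 0.0, 0.0, 1.0]] ['vfov', 'cx', 'cy', 'T']
side 43.731022527186845 284.2289988073572 212.62442974464386 [[-0.9627, -0.1883, 0.1943, 0.2476], [-0.2705, 0.6471, -0.7128, 1.0016], [0.0085, -0.7388, -0.6739, 1.0487], [0.0, 0.0, 0.0, 1.0]] ['vfov', 'cx', 'cy', 'T']
{'time': 0.1, 'joint_positions': array([-1.28611564e+00,  8.78647190e-02,  1.37207473e+00, -5.37733383e-06,
        1.68357624e+00, -1.03124761e-01]), 'qvel': array([ 0.00060606, -0.00221529, -0.00380959,  0.00117747,  0.00101417,
       -0.00109786]), 'joint_torque': array([ 2.24726224e-03, -3.41254628e+01, -3.03300047e+01,  7.21234689e-02,
        3.04256938e-02, -1.05441648e-04]), 'tool_pos': array([ 0.20782563, -0.50867854,  0.19104459]), 'ee_rot': array([-3.13967929e+00, -1.92644356e-04,  3.87804661e-01]), 'wrist_force': array([ 0.22491984, -1.06170578,  0.59890532]), 'wrist_torque': array([0.0256845 , 0.01327776, 0.01907241]), 'finger_force': 0.0, 'width': 0.09389539909558699}
```

View pics/top0.png

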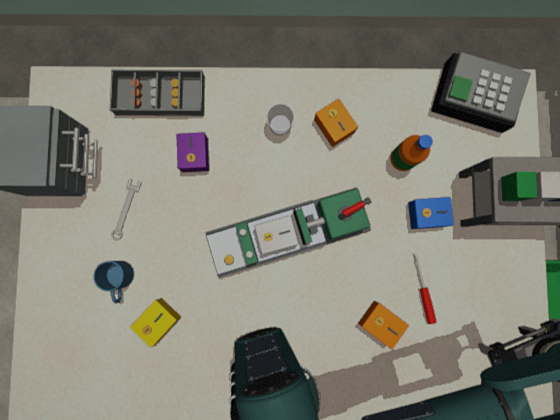

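View pics/side0.png

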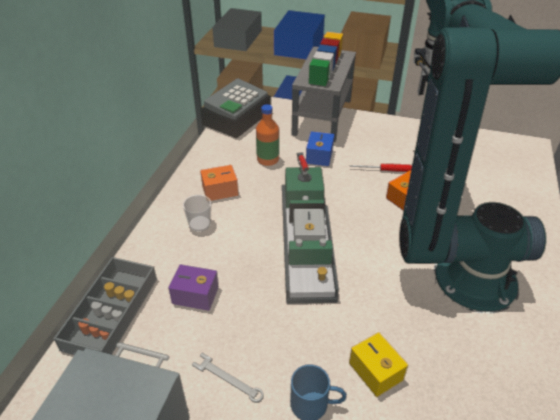

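The top view shows the clamp gearbox near (345,215), its bed running left to (225,255), the red handle at (342,214)–(368,201), and the steel box at (278,234). I'll enlarge the crop.

```bash
python3 - <<'E'
import cv2
a=cv2.imread("pics/top0.png")[180:250,290:380]; b=cv2.imread("pics/side0.png")[140:240,260:350]
cv2.imwrite("pics/c0.png",cv2.hconcat([cv2.resize(a,(540,420),interpolation=cv2.INTER_CUBIC)[:, :450],cv2.resize(b[:,:70],(294,420),interpolation=cv2.INTER_CUBIC)]))
E
python3 - <<'E'
import cv2
a=cv2.imread("pics/top0.png")[180:250,290:380]; b=cv2.imread("pics/side0.png")[140:200,270:345]
import numpy as np
A=cv2.resize(a,(720,560),interpolation=cv2.INTER_CUBIC)
cv2.imwrite("pics/c1.png",A)
E
```

```text
(no output)
```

View pics/c1.png

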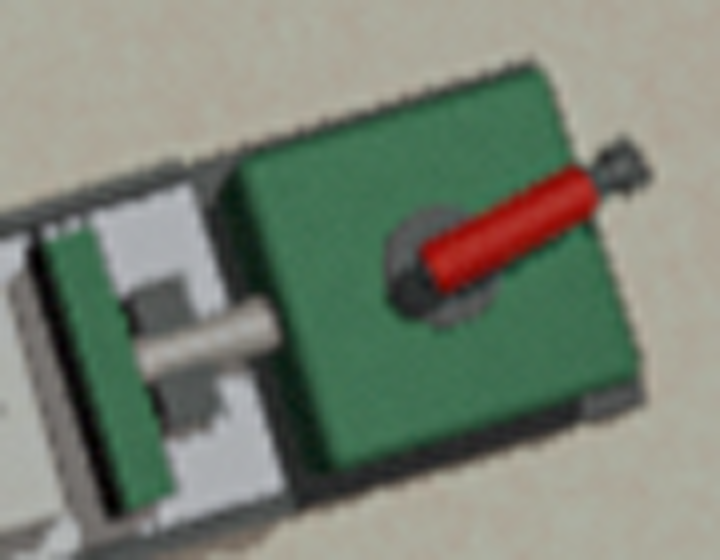

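The crop shows the gearbox-top corners at (243,165), (540,68), (635,360) and (335,468). The hub is at (441,267), the hinge at (622,165), and the handle's inner tip at (410,292). I'll project these.

```bash
cat > h.py <<'E'
import numpy as np
from bench import robot
def px(name,u,v,z,c=None):
    c=c or robot.get_calibration(name); T=np.array(c["T"]); f=210/np.tan(np.radians(c["vfov"]/2))
    d=T[:3,:3]@np.array([(u-c["cx"])/f,(v-c["cy"])/f,1]); return T[:3,3]+d*(z-T[2,3])/d[2]
E
python3 - <<'E'
from h import *
P=lambda u,v,z:px("top",290+(u+.5)/8-.5,180+(v+.5)/8-.5,z)
C=[P(u,v,.1) for u,v in((243,165),(540,68),(635,360),(335,468))]
for c in C: print(c.round(4))
ax=np.mean(C,0);print("axis",ax)
d=C[0]-C[1]+C[3]-C[2]; print("bed dir deg",np.degrees(np.arctan2(d[1],d[0])))
h=P(622,165,.14);t=P(410,292,.14);print("hinge",h,"tip",t,"ax-h",h-ax,np.linalg.norm((h-ax)[:2]))
for e in (h-ax,h-t): print(np.degrees(np.arctan2(e[1],e[0])))
s=P(590,190,.14),P(435,270,.14);print(s)
E
```

```text
[ 0.5389 -0.1009  0.1   ]
[ 0.572  -0.1995  0.1   ]
[ 0.4753 -0.2297  0.1   ]
[ 0.4391 -0.1309  0.1   ]
axis [ 0.50632207 -0.16525943  0.1       ]
bed dir deg 109.35178226534984
hinge [ 0.53496763 -0.21792388  0.14      ] tip [ 0.49378419 -0.14997545  0.14      ] ax-h [ 0.02864556 -0.05266444  0.04      ] 0.05995091108306238
-61.457079359266295
-58.78000881861314
(array([ 0.52686067, -0.20761448,  0.14      ]), array([ 0.50086999, -0.15798054,  0.14      ]))
```

>>> carry_out(increments=[[0, [40, -19, 0], 0], [0, [42, -19, 0], 0], [0, [42, -19, 0], 0], [0, [42, -19, 0], 0], [0, [42, -19, 0], 0], [0, [42, -19, 0], 0], [0, [42, -19, 0], 0], [0, [42, -19, 0], 0]])

```text
time: 0.9
tool_pos: [0.4605, -0.2404, 0.1916]
ee_rot: [-3.141, 0.0, 0.388]
wrist_force: [0.5, -1.1, 0.3]
width: 0.0945
finger_force: 0.0
```

>>> carry_out(increments=[[0, [36, -19, 0], 0], [0, [36, -19, 0], 0], [0, [0, 0, 0], -8.5], [0, [0, 0, 0], -8.5], [0, [0, 0, 0], -8.5], [0, [0, 0, 0], -8.5], [0, [0, 0, 0], -8.5], [0, [0, 0, 0], -8.5]])

```text
time: 1.7
tool_pos: [0.5117, -0.1795, 0.1913]
ee_rot: [-3.14, -0.0, 1.284]
wrist_force: [-0.8, 0.3, 0.1]
width: 0.0941
finger_force: 0.0
```

>>> carry_out(increments=[[0, [0, 0, 0], -8.5], [0, [0, 0, 0], -8.5], [0, [0, 0, 0], -8.5], [0, [0, 0, 0], -8.5], [0, [0, 0, 0], -8.5], [0, [0, 0, 0], -2.8], [0, [0, 0, 0], 0], [0, [0, 0, 0], 0]])

```text
time: 2.5
tool_pos: [0.5118, -0.1797, 0.1916]
ee_rot: [-3.141, -0.001, 2.067]
wrist_force: [0.0, -0.6, 0.3]
width: 0.0941
finger_force: 0.0
```

Run:
```python
from h import *
import cv2
o=robot.get_obs(); print(o["time"],o["tool_pos"],np.degrees(o["ee_rot"]),o["joint_positions"])
c=robot.get_calibration("wrist"); im=robot.snapshot("wrist"); np.save("cw1.npy",c,allow_pickle=True)
print(c["vfov"],np.array(c["T"]).round(3).tolist()); cv2.imwrite("pics/w1.png",im)
```

```text
2.5 [ 0.51177127 -0.17967123  0.19162252] [-1.79967658e+02 -3.56377734e-02  1.18449261e+02] [-4.42117306e-01  7.10394088e-02  1.38894161e+00 -8.84186603e-05
  1.68244697e+00 -9.38660576e-01]
62.14950546820509 [[0.879, 0.465, 0.108, 0.48], [0.478, -0.855, -0.203, -0.122], [-0.002, 0.23, -0.973, 0.384], [0.0, 0.0, 0.0, 1.0]]
```

View pics/w1.png

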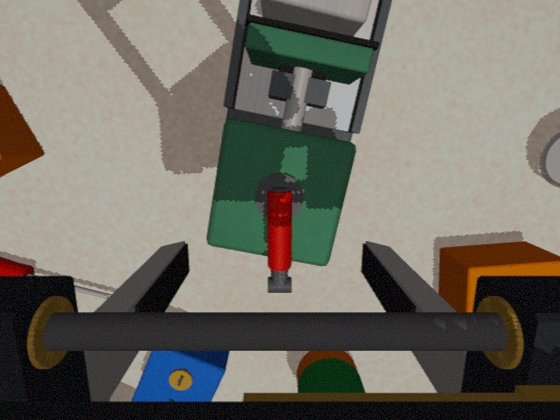

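The wrist view shows the red sleeve lying vertically in the picture, from (279,192) to (280,270), with the hinge block at (280,283), centred between the fingers.

Run:
```python
from h import *
P=lambda u,v,z:px("wrist",u,v,z)
h=P(280,283,.145);a=P(279,192,.147);b=P(280,268,.147);ax=P(279,192,.113)
print(h,a,b,np.linalg.norm(a-b)); d=b-a; print(np.degrees(np.arctan2(d[1],d[0])))
C=[P(u,v,.1) for u,v in((231,118),(356,146),(328,266),(207,244))];print(np.mean(C,0))
```

```text
[ 0.53485062 -0.21540693  0.145     ] [ 0.50136419 -0.15580176  0.147     ] [ 0.52876218 -0.20435114  0.147     ] 0.05574667963720082
-60.56255162007832
[ 0.50828569 -0.16502211  0.1       ]
```

>>> carry_out(increments=[[0, [0, 1.5, 20], 0], [0, [0, 0, 20], 0], [0, [0, 0, 9], 0], [0, [0, 0, 0], 0], [120, [0, 0, 0], 0], [160, [0, 0, 0], 0], [180, [0, 0, 0], 0], [190, [0, 0, 0], 0]])

```text
time: 3.35
tool_pos: [0.5137, -0.1792, 0.1439]
ee_rot: [3.141, 0.001, 2.069]
wrist_force: [0.0, 1.1, -0.3]
width: 0.0654
finger_force: 0.0
```

>>> carry_out(increments=[[200, [0, 0, 0], 0], [205, [0, 0, 0], 0], [215, [0, 0, 0], 0], [235, [0, 0, 0], 0], [255, [0, 0, 0], 0], [255, [0, 0, 0], 0]])

```text
time: 3.95
tool_pos: [0.5133, -0.179, 0.1431]
ee_rot: [-3.142, 0.0, 2.069]
wrist_force: [-0.2, -0.2, -1.3]
width: 0.0174
finger_force: 0.0
```

>>> carry_out(increments=[[255, [0, 0, 0], 0], [255, [0, 0, 0], 0], [255, [-0.4, 0, -5.7], 0], [255, [-1.1, 0, -5.7], 0], [255, [-1.9, 0, -5.5], 0], [255, [-2.5, 0, -5.1], 0], [255, [0, 0, 0], 0]])

```text
time: 4.65
tool_pos: [0.5169, -0.1849, 0.1664]
ee_rot: [3.14, 0.002, 2.068]
wrist_force: [0.9, -0.6, -0.6]
width: 0.0005
finger_force: 0.0
```

Run:
```python
from h import *
import cv2
w=robot.snapshot("wrist");t=robot.snapshot("top")[170:260,290:400]
print(robot.get_obs())
cv2.imwrite("pics/w2.png",cv2.hconcat([w[:,100:460],cv2.resize(t,(440,420)[:2],interpolation=cv2.INTER_CUBIC)]))
```

```text
{'time': 4.75, 'joint_positions': array([-4.46423674e-01,  8.95529535e-02,  1.42109978e+00, -5.72010379e-05,
        1.63054215e+00, -9.44024170e-01]), 'qvel': array([0.00066261, 0.00360177, 0.01417959, 0.00062134, 0.00023286,
       0.00043983]), 'joint_torque': array([-3.73704219e-02, -3.41567695e+01, -3.03670299e+01,  2.58353585e-02,
        6.06809836e-02, -9.75498660e-04]), 'tool_pos': array([ 0.51624101, -0.18437308,  0.16528953]), 'ee_rot': array([3.14140559e+00, 3.55654236e-04, 2.06839336e+00]), 'wrist_force': array([-0.619172  , -0.16830065, -0.64396613]), 'wrist_torque': array([ 0.00061107, -0.11247662, -0.01439949]), 'finger_force': 0.0, 'width': 0.000409049761805112}
```

View pics/w2.png

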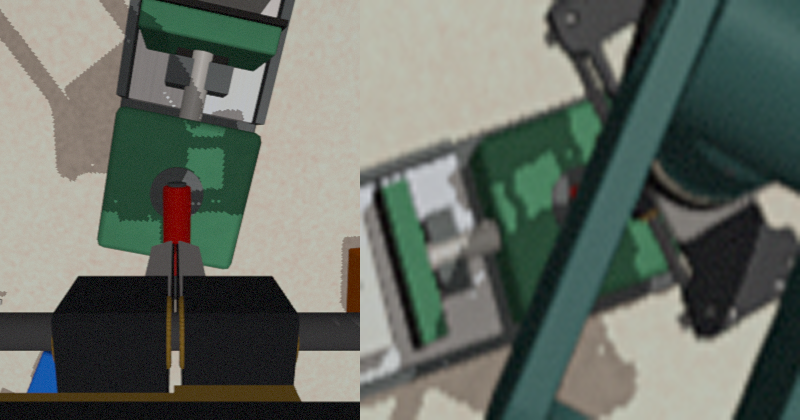

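The fingers closed to 0 above a handle that is still folded, with the sleeve at columns 165–190 of the left panel. The grip never took hold, so I'll open, go back slightly lower, and check the grip force before lifting.

>>> carry_out(increments=[[0, [0, 0, 0], 0], [0, [0, 0, 0], 0], [0, [0, 0, 0], 0], [0, [5.9, 0, 0], 0], [0, [0, 0, 12], 0], [0, [0, 0, 12], 0], [200, [0, 0, 0], 0], [200, [0, 0, 0], 0]])

```text
time: 5.55
tool_pos: [0.5127, -0.1788, 0.14]
ee_rot: [-3.14, -0.002, 2.069]
wrist_force: [1.0, -0.2, -0.0]
width: 0.0359
finger_force: 0.0
```

>>> carry_out(increments=[[200, [0, 0, 0], 0], [200, [0, 0, 0], 0], [200, [0, 0, 0], 0], [255, [0, 0, 0], 0], [255, [0, 0, 0], 0], [255, [0, 0, 0], 0], [255, [0, 0, 0], 0], [255, [0, 0, 0], 0]])

```text
time: 6.35
tool_pos: [0.5133, -0.179, 0.1411]
ee_rot: [-3.142, 0.0, 2.069]
wrist_force: [-0.2, 0.1, 0.6]
width: 0.0005
finger_force: 0.0
```

Run:
```python
from h import *
import cv2
w=robot.snapshot("wrist");t=robot.snapshot("side")[140:220,265:345]
print(robot.get_obs()["width"])
cv2.imwrite("pics/w3.png",cv2.hconcat([w[:,100:460],cv2.resize(t,(420,420)[:2],interpolation=cv2.INTER_CUBIC)]))
```

```text
0.0005902314389022526
```

View pics/w3.png

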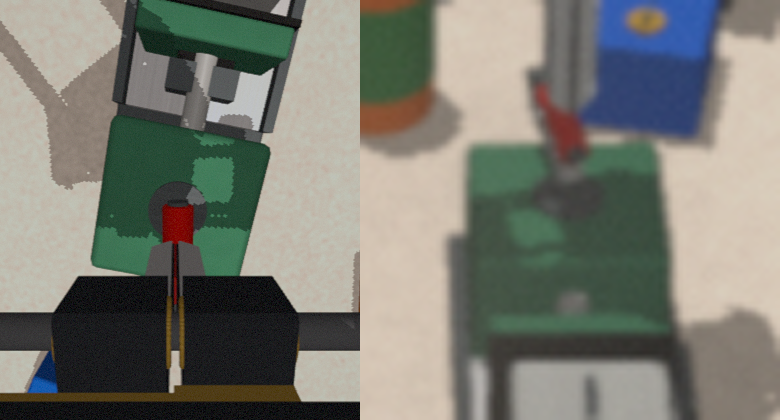

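Run:
```python
from h import *
print(robot.tcp_to_tips,[a for a in dir(robot) if a[0]!='_'])
o=robot.get_obs();p=o["tool_pos"];print(p)
def pr(n,X):
    c=robot.get_calibration(n);T=np.array(c["T"]);f=210/np.tan(np.radians(c["vfov"]/2));q=T[:3,:3].T@(np.array(X)-T[:3,3]);return q[0]/q[2]*f+c["cx"],q[1]/q[2]*f+c["cy"]
A=np.array([.5065,-.165]);e=np.array([.48,-.876])
for nm,X in dict(tip=p-[0,0,.014],hinge=[*(A+.06*e),.14],inner=[*(A-.012*e),.14],mid=[*(A+.015*e),.14]).items():
    u,v=pr("side",X);a,b=pr("wrist",X); print(nm,"side crop",(u-265)*5.25,(v-140)*5.25,"wrist panel",a-100,b)
```

```text
0.014 ['IKError', 'close_job', 'get_calibration', 'get_obs', 'snapshot', 'tcp_to_tips']
[ 0.51330602 -0.17903867  0.14107979]
tip side crop 201.93769429750063 139.73704532109326 wrist panel 175.79326800315653 241.76119778654595
hinge side crop 181.40036664605753 74.34641105797897 wrist panel 177.19845662782865 317.3935443855955
inner side crop 214.17992300769782 151.1820217565253 wrist panel 177.1100279672258 202.15671441820902
mid side crop 201.62379462842563 121.75033020502772 wrist panel 177.14488073945762 247.57550692505714
```

Run:
```python
import cv2,numpy as np
for fn in("w2","w3"):
    w=cv2.imread(f"pics/{fn}.png").astype(int)
    print(fn)
    for r in range(180,320,6):
        s=""
        for c in range(130,224,2):
            b,g,R=w[r,c]; s+= "R" if R>1.8*max(g,b,20) else "G" if g>1.3*max(R,b,20) else "." if R+g+b>300 else "o" if R+g+b>200 else "#" 
        print(r,s)
w=cv2.imread("pics/w3.png").astype(int)
for r in range(40,200,5):
    s=""
    for c in range(500,620,3):
        b,g,R=w[r,c]; s+= "R" if R>1.6*max(g,b,20) else "G" if g>1.3*max(R,b,20) else "B" if b>1.4*max(R,g) else "." if R+g+b>350 else "o" if R+g+b>200 else "#" 
    print(r,s)
```

```text
w2
180 #GGGGGGGGGGG##############o.ooooooooGGGGGGGGGGG
186 GGGGGGGGGGG######RRR########RRoooooooGGGGGGGGGG
192 G#GGG#GGGG#######RRRRRRRRRRRRRR######GGGGGGGGGG
198 GGGGGG#GGG#######RRRRRRRRRRRRRR######GGG##GGGGG
204 GGGGGGGG#GG######RRRRRRRRRRRRRRo##ooGGGGGGGGGGG
210 GGGGGGGGGGGGG####RRRRRRRRRRRRRR###GGGGGGGGGGGGG
216 GGGGGGGGGGGGGGGG#RRRRRRRRRRRRR#GGGGGGGGGGGGGGGG
222 GGGGGGGGGGGGGGGGGRRRRRRRRRRRRR#GGGGGGGGGGGGGGGG
228 GGGGGGGGGGGGGGGGGRRRRRRRRRRRRRoGGGGGGGGGGGGGGGG
234 GGGGGGGGGGGGGGGGGRRRRRRRRRRRRRoGGGGGGGGGGGGGGGG
240 GGGGGGGGGGGGGGGGGRRRRRRRRRRRRRoGGGGGGGGGGGGGGGG
246 GGGGGGGGGGGoooooooooo#RR#ooooooooooGGGGGGGGGGGG
252 ..oGGGGGGGooooooooooo#RR#oooooooooooGGGGGGGGGGG
258 ..........ooooooooooo#RR#oooooooooooGGGGGGGGGGG
264 .........oooooooooooo#RR#ooooooooooooGGGGGGGGGG
270 .........oooooooooooo#RR#oooooooooooo..........
276 ###################oo####o#####################
282 ###################o#####o#####################
288 ###################o#####o#####################
294 ###################o#####o#####################
300 ######################oo#######################
306 #
[... 2129 characters left out ...]
oRRRRRRRRRRooBBBBBBBBBBBB
125 ..............oooRRRRRRRRRooooooooooooBB
130 ..............ooooRRRRRRRRRooooooooooooo
135 ...............oooRRRRRRRRRRoo..........
140 ...............ooooRRRRRRRRRo...........
145 ............ooooooooRRRRRRRRoooo.......o
150 ooooooooooooooooooooRRRooo#ooooooooooooo
155 oooooooooooooooooooooRooo#oooooooooooooo
160 oooooooGGooooooooooooooooooooooooooooooo
165 oooooooooooooooooooooooooooooooooooooooo
170 oooooooooooooooooooooooooooooooooooooooo
175 Gooooooooooooooooooooooooooooooooooooooo
180 oooooooooooooooooooooooooooooo##oooo#oo#
185 oooooooooooooooooooooooooo##o#####ooo###
190 oooooooooooooooo######o#############ooo#
195 oooooooooooo##oooo##########oo######oooo
```

Run:
```python
from h import *
o=robot.get_obs();p=o["tool_pos"]
def pr(n,X):
    c=robot.get_calibration(n);T=np.array(c["T"]);f=210/np.tan(np.radians(c["vfov"]/2));q=T[:3,:3].T@(np.array(X)-T[:3,3]);return np.array([q[0]/q[2]*f+c["cx"],q[1]/q[2]*f+c["cy"]])
i=np.array([-.477,.879,0])
c=robot.get_calibration("wrist");print(np.array(c["T"])[:3,3]-p)
for k in(0,.008,.012):
    for dz in(-.014,-.004,.006): print(k,dz,"wrist",pr("wrist",p+i*k+[0,0,dz]).round(1),"side panel",((pr("side",p+i*k+[0,0,dz])-[265,140])*5.25+[360,0]).round(0))
```

```text
[-0.0318465   0.05797296  0.19205769]
0 -0.014 wrist [275.8 241.8] side panel [562. 140.]
0 -0.004 wrist [275.8 246.9] side panel [563. 125.]
0 0.006 wrist [275.8 252.6] side panel [563. 111.]
0.008 -0.014 wrist [275.8 229.3] side panel [566. 148.]
0.008 -0.004 wrist [275.8 234. ] side panel [566. 134.]
0.008 0.006 wrist [275.9 239.1] side panel [567. 119.]
0.012 -0.014 wrist [275.8 223. ] side panel [567. 153.]
0.012 -0.004 wrist [275.9 227.4] side panel [568. 138.]
0.012 0.006 wrist [275.9 232.2] side panel [569. 124.]
```

The fingertips measure about 20 mm higher than the nominal 14 mm ahead of the TCP, since they sit over the handle and not beside it. I'll open and go deeper in small steps, watching the force.

>>> carry_out(increments=[[0, [0, 0, 0], 0], [0, [0, 0, 0], 0], [0, [0, 0, 0], 0], [0, [0, 0, 0], 0], [0, [0, 0, 4], 0], [0, [0, 0, 4], 0], [0, [0, 0, 4], 0], [0, [0, 0, 0], 0]])

```text
time: 7.25
tool_pos: [0.5127, -0.1788, 0.1279]
ee_rot: [-3.14, -0.002, 2.068]
wrist_force: [-0.7, 0.9, 1.5]
width: 0.0613
finger_force: 0.0
```

>>> carry_out(increments=[[200, [0, 0, 1], 0], [200, [0, 0, 1], 0], [200, [0, 0, 0], 0], [200, [0, 0, 0], 0], [200, [0, 0, 0], 0], [200, [0, 0, 0], 0], [255, [0, 0, 0], 0], [255, [0, 0, 0], 0]])

```text
time: 8.05
tool_pos: [0.5143, -0.1785, 0.1274]
ee_rot: [3.139, 0.0, 2.069]
wrist_force: [3.0, 1.9, -0.2]
width: 0.0164
finger_force: 29.9
```

>>> carry_out(increments=[[255, [0, 0, 0], 0], [255, [0, 0, 0], 0], [255, [0, 0, 0], 0]])

```text
time: 8.35
tool_pos: [0.5142, -0.1786, 0.1274]
ee_rot: [3.139, 0.0, 2.069]
wrist_force: [4.9, 1.9, -0.1]
width: 0.0165
finger_force: 29.9
```

>>> carry_out(increments=[[150, [0, 0.7, 0], 0], [150, [0, 0, 0], 0], [150, [0, 0, 2], 0], [150, [0, 0, 2], 0], [150, [0, 0, 2], 0], [150, [0, 0, 2], 0], [255, [0, 0, 0], 0], [255, [0, 0, 0], 0]])

```text
time: 9.15
tool_pos: [0.5138, -0.1787, 0.119]
ee_rot: [-3.141, -0.0, 2.068]
wrist_force: [-0.3, 0.6, 0.7]
width: 0.0259
finger_force: 0.0
```

>>> carry_out(increments=[[255, [0, 0, 0], 0], [255, [0, 0, 0], 0], [255, [0, 0, 0], 0], [255, [0, 0, 0], 0]])

```text
time: 9.55
tool_pos: [0.5144, -0.1784, 0.1192]
ee_rot: [3.14, 0.0, 2.069]
wrist_force: [2.9, 1.8, -1.0]
width: 0.0175
finger_force: 30.0
```

>>> carry_out(increments=[[255, [-0.4, 0, -5.7], 0], [255, [-1.1, 0, -5.7], 0], [255, [-1.9, 0, -5.5], 0], [255, [-2.5, 0, -5.1], 0], [255, [0, 0, 0], 0]])

```text
time: 10.05
tool_pos: [0.5167, -0.1829, 0.1409]
ee_rot: [3.141, -0.003, 2.069]
wrist_force: [2.6, 4.6, -2.7]
width: 0.0174
finger_force: 30.0
```

>>> carry_out(increments=[[255, [-3.2, 0, -4.8], 0], [255, [-3.8, 0, -4.3], 0], [255, [-4.3, 0, -3.8], 0], [255, [-4.8, 0, -3.2], 0], [255, [0, 0, 0], 0]])

```text
time: 10.55
tool_pos: [0.5244, -0.1971, 0.1578]
ee_rot: [3.141, -0.002, 2.069]
wrist_force: [2.7, 4.0, -1.6]
width: 0.0162
finger_force: 30.0
```

>>> carry_out(increments=[[255, [-5.2, 0, -2.6], 0], [255, [-5.4, 0, -1.8], 0], [255, [-5.7, 0, -1.1], 0], [255, [-3.7, 0, -0.4], 0], [255, [0, 0, 0], 0]])

```text
time: 11.05
tool_pos: [0.5337, -0.217, 0.1636]
ee_rot: [-3.14, 0.001, 2.067]
wrist_force: [-0.7, -0.1, 0.1]
width: 0.0004
finger_force: 0.0
```

Run:
```python
from h import *
import cv2
w=robot.snapshot("wrist");t=robot.snapshot("side")[130:210,265:345]
print(robot.get_obs()["tool_pos"])
cv2.imwrite("pics/w4.png",cv2.hconcat([w[:,100:460],cv2.resize(t,(420,420)[:2],interpolation=cv2.INTER_CUBIC)]))
```

```text
[ 0.5336007  -0.21618825  0.16321071]
```

View pics/w4.png

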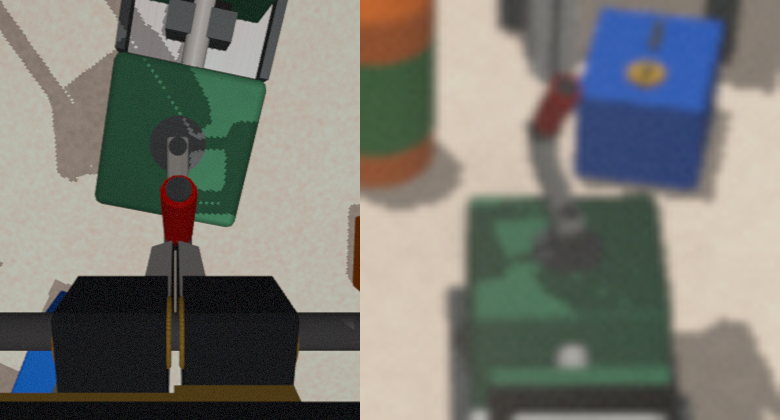

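```bash
cat >> h.py <<'E'
def pr(n,X):
    c=robot.get_calibration(n);T=np.array(c["T"]);f=210/np.tan(np.radians(c["vfov"]/2));q=T[:3,:3].T@(np.array(X)-T[:3,3]);return np.array([q[0]/q[2]*f+c["cx"],q[1]/q[2]*f+c["cy"]])
E
python3 - <<'E'
from h import *
A=np.array([.5065,-.165,0]);e=np.array([.48,-.876,0]);H=A+.06*e+[0,0,.14]
print(H)
for th in range(40,91,5):
    t=np.radians(th);X=H+.072*(-e*np.cos(t)+np.array([0,0,np.sin(t)])); print(th,X.round(3),pr("wrist",X).round(0),((pr("side",X)-[265,130])*5.25+[360,0]).round(0))
E
```

```text
[ 0.5353  -0.21756  0.14   ]
40 [ 0.509 -0.169  0.186] [277. 160.] [569. 116.]
45 [ 0.511 -0.173  0.191] [277. 170.] [568. 104.]
50 [ 0.513 -0.177  0.195] [277. 181.] [566.  93.]
55 [ 0.515 -0.181  0.199] [277. 193.] [564.  82.]
60 [ 0.518 -0.186  0.202] [277. 206.] [561.  71.]
65 [ 0.521 -0.191  0.205] [278. 219.] [559.  60.]
70 [ 0.523 -0.196  0.208] [278. 234.] [556.  51.]
75 [ 0.526 -0.201  0.21 ] [278. 248.] [554.  42.]
80 [ 0.529 -0.207  0.211] [278. 262.] [551.  33.]
85 [ 0.532 -0.212  0.212] [278. 276.] [548.  25.]
90 [ 0.535 -0.218  0.212] [278. 289.] [545.  19.]
```

The handle leans inward at about 53°, with its end cap at (179,188) in the left panel, after slipping off the fingertips. I'll regrasp with the fingers much deeper on the sleeve.

>>> carry_out(increments=[[60, [0, 1, 0], 0], [60, [0, 0, 0], 0], [60, [0, 0, 0], 0], [60, [0, 0, 0], 0], [60, [0, 0, 0], 0], [60, [15, 0, 0], 0], [60, [15, 0, 0], 0], [60, [0, 0, 7], 0]])

```text
time: 11.95
tool_pos: [0.5203, -0.187, 0.1574]
ee_rot: [3.14, 0.002, 2.07]
wrist_force: [-0.6, -0.5, 0.4]
width: 0.0607
finger_force: 0.0
```

>>> carry_out(increments=[[220, [0, 0, 7], 0], [220, [0, 0, 3], 0], [220, [0, 0, 0], 0], [255, [0, 0, 0], 0], [255, [0, 0, 0], 0], [255, [0, 0, 0], 0], [255, [0, 0, 0], 0], [255, [0, 0, 0], 0]])

```text
time: 12.75
tool_pos: [0.5206, -0.1891, 0.1463]
ee_rot: [-3.142, 0.001, 2.068]
wrist_force: [0.1, -1.1, 0.6]
width: 0.0177
finger_force: 30.0
```

>>> carry_out(increments=[[255, [-2.7, 0, -1.8], 0], [255, [-2.7, 0, -1.8], 0], [255, [-3.1, 0, -1.5], 0], [255, [-3.1, 0, -1.4], 0], [255, [-3, 0, -1.1], 0], [255, [-3.1, 0, -1], 0], [255, [0, 0, 0], 0]])

```text
time: 13.45
tool_pos: [0.5266, -0.2005, 0.1523]
ee_rot: [-3.139, -0.012, 2.07]
wrist_force: [-4.0, 7.4, -2.0]
width: 0.0176
finger_force: 30.0
```

>>> carry_out(increments=[[255, [-3.1, 0, -0.7], 0], [255, [-3.2, 0, -0.7], 0], [255, [-3.2, 0, -0.4], 0], [255, [-3, 0, -0.3], 0], [255, [0, 0, 0], 0]])

```text
time: 13.95
tool_pos: [0.5327, -0.2116, 0.1552]
ee_rot: [-3.14, -0.011, 2.07]
wrist_force: [-3.9, 7.5, -0.2]
width: 0.0169
finger_force: 30.0
```

>>> carry_out(increments=[[255, [-2, 0, 0], 0], [255, [-2, 0, 0], 0], [255, [-2, 0, 0], 0], [255, [0, 0, 0], 0]])

```text
time: 14.35
tool_pos: [0.5358, -0.2171, 0.1559]
ee_rot: [-3.14, -0.009, 2.07]
wrist_force: [-4.4, 6.9, 2.1]
width: 0.0172
finger_force: 30.0
```

>>> carry_out(increments=[[255, [-1.5, 0, 0], 0], [255, [-1.5, 0, 0], 0], [255, [0, 0, 0], 0]])

```text
time: 14.65
tool_pos: [0.5372, -0.2196, 0.156]
ee_rot: [-3.14, -0.01, 2.07]
wrist_force: [-5.7, 8.0, 2.0]
width: 0.0167
finger_force: 30.0
```

>>> carry_out(increments=[[100, [0, 0, 0], 0], [100, [0, 0, 0], 0], [100, [0, 0, 0], 0], [100, [0, 0, 0], 0]])

```text
time: 15.05
tool_pos: [0.5396, -0.2237, 0.1571]
ee_rot: [3.141, 0.001, 2.068]
wrist_force: [-0.4, 0.6, 0.6]
width: 0.0452
finger_force: 0.0
```

Run:
```python
from h import *
import cv2
o=robot.get_obs();print(o["time"],o["tool_pos"],o["width"],o["wrist_force"])
w=robot.snapshot("wrist");t=robot.snapshot("side")[130:210,265:345]
e=np.array([.48,-.876,0]);H=np.array([.5353,-.2176,.14])
for th in (70,80,85,90,95):
    t1=np.radians(th);d=-e*np.cos(t1)+np.array([0,0,np.sin(t1)])
    print(th,[(pr("wrist",H+s*d)-[100,0]).round(0).tolist() for s in(.014,.045,.072)],[((pr("side",H+s*d)-[265,130])*5.25+[360,0]).round(0).tolist() for s in(.014,.045,.072)])
cv2.imwrite("pics/w5.png",cv2.hconcat([w[:,100:460],cv2.resize(t,(420,420)[:2],interpolation=cv2.INTER_CUBIC)]))
```

```text
15.05 [ 0.53955397 -0.22370051  0.15709113] 0.04518996048814492 [-0.44733876  0.57663041  0.55739918]
70 [[174.0, 228.0], [174.0, 223.0], [174.0, 217.0]] [[544.0, 112.0], [551.0, 80.0], [556.0, 51.0]]
80 [[174.0, 232.0], [174.0, 238.0], [174.0, 247.0]] [[543.0, 109.0], [547.0, 69.0], [551.0, 33.0]]
85 [[174.0, 234.0], [174.0, 246.0], [174.0, 262.0]] [[543.0, 108.0], [545.0, 64.0], [548.0, 25.0]]
90 [[174.0, 236.0], [174.0, 254.0], [174.0, 276.0]] [[542.0, 106.0], [544.0, 60.0], [545.0, 19.0]]
95 [[174.0, 238.0], [174.0, 261.0], [174.0, 289.0]] [[542.0, 105.0], [542.0, 56.0], [542.0, 13.0]]
```

View pics/w5.png

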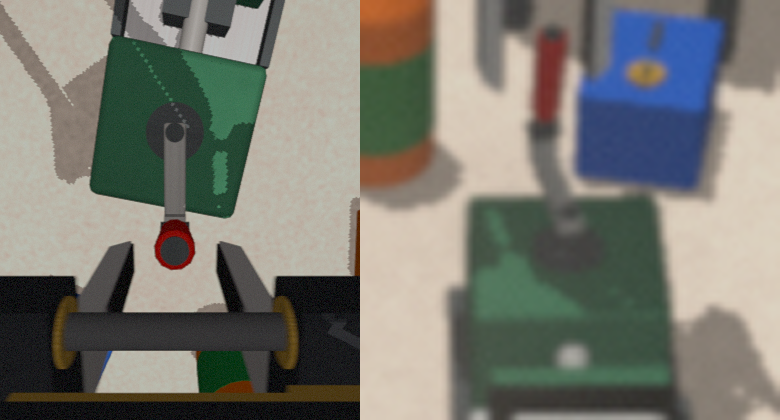

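>>> carry_out(increments=[[100, [6, 0, 0], 0], [100, [6, 0, 0], 0], [100, [0, 0, 6], 0], [100, [0, 0, 6], 0], [255, [0, 0, 0], 0], [255, [0, 0, 0], 0], [255, [0, 0, 0], 0], [255, [0, 0, 0], 0]])

```text
time: 15.95
tool_pos: [0.5337, -0.2129, 0.145]
ee_rot: [3.141, 0.0, 2.068]
wrist_force: [-0.6, -0.1, 0.2]
width: 0.0285
finger_force: 0.0
```

>>> carry_out(increments=[[255, [-2, 0, 0], 0], [255, [-2, 0, 0], 0], [255, [-2, 0, 0], 0], [255, [-2, 0, 0], 0], [255, [0, 0, 0], 0]])

```text
time: 16.45
tool_pos: [0.535, -0.2157, 0.145]
ee_rot: [-3.14, -0.01, 2.07]
wrist_force: [-6.1, 9.6, 6.8]
width: 0.0175
finger_force: 30.0
```

```bash
cat >> h.py <<'E'
A=np.array([.507,-.165])
def ck():
    o=robot.get_obs();v=o["tool_pos"][:2]-A;a=np.arctan2(v[1],v[0]);f=o["wrist_force"];t=np.array([np.sin(a),-np.cos(a)])
    print("t",o["time"],"k",round((-61.5-np.degrees(a))%360,1),"r",np.linalg.norm(v).round(4),"z",o["tool_pos"][2].round(4),"Ftan",(-f[:2]@t).round(2),"Frad",(f[:2]@v/np.linalg.norm(v)).round(2),"Fz",f[2].round(1),"w",o["width"].round(4))
E
python3 - <<'E'
from h import *
ck()
k=np.radians(np.arange(0,361,6));P=58*np.c_[-np.cos(k),-np.sin(k)]
D=np.diff(P,axis=0).round(1)
for i in range(0,60,8): print(i*6,D[i:i+8].tolist())
E
```

```text
Traceback (most recent call last):
  File "h.py", line 11, in ck
    print("t",o["time"],"k",round((-61.5-np.degrees(a))%360,1),"r",np.linalg.norm(v).round(4),"z",o["tool_pos"][2].round(4),"Ftan",(-f[:2]@t).round(2),"Frad",(f[:2]@v/np.linalg.norm(v)).round(2),"Fz",f[2].round(1),"w",o["width"].round(4))
                                                                                                                                                                                                                          ^^^^^^^^^^^^^^^^
AttributeError: 'float' object has no attribute 'round'
```

```bash
sed -i 's/o\["width"\].round(4)/round(o["width"],4)/' h.py
python3 - <<'E'
from h import *
ck()
k=np.radians(np.arange(0,361,6));P=58*np.c_[-np.cos(k),-np.sin(k)]
D=np.diff(P,axis=0).round(1)
for i in range(0,60,8): print(i*6,D[i:i+8].tolist())
E
```

```text
t 16.45 k 359.6 r 0.0579 z 0.145 Ftan -0.74 Frad -11.36 Fz 6.8 w 0.0175
0 [[0.3, -6.1], [0.9, -6.0], [1.6, -5.9], [2.2, -5.7], [2.8, -5.4], [3.3, -5.1], [3.8, -4.7], [4.3, -4.3]]
48 [[4.7, -3.8], [5.1, -3.3], [5.4, -2.8], [5.7, -2.2], [5.9, -1.6], [6.0, -0.9], [6.1, -0.3], [6.1, 0.3]]
96 [[6.0, 0.9], [5.9, 1.6], [5.7, 2.2], [5.4, 2.8], [5.1, 3.3], [4.7, 3.8], [4.3, 4.3], [3.8, 4.7]]
144 [[3.3, 5.1], [2.8, 5.4], [2.2, 5.7], [1.6, 5.9], [0.9, 6.0], [0.3, 6.1], [-0.3, 6.1], [-0.9, 6.0]]
192 [[-1.6, 5.9], [-2.2, 5.7], [-2.8, 5.4], [-3.3, 5.1], [-3.8, 4.7], [-4.3, 4.3], [-4.7, 3.8], [-5.1, 3.3]]
240 [[-5.4, 2.8], [-5.7, 2.2], [-5.9, 1.6], [-6.0, 0.9], [-6.1, 0.3], [-6.1, -0.3], [-6.0, -0.9], [-5.9, -1.6]]
288 [[-5.7, -2.2], [-5.4, -2.8], [-5.1, -3.3], [-4.7, -3.8], [-4.3, -4.3], [-3.8, -4.7], [-3.3, -5.1], [-2.8, -5.4]]
336 [[-2.2, -5.7], [-1.6, -5.9], [-0.9, -6.0], [-0.3, -6.1]]
```

>>> carry_out(increments=[[255, [3.5, 0, 0], 0], [255, [0.3, -6.1, 0], 0], [255, [0.9, -6.0, 0], 0], [255, [1.6, -5.9, 0], 0], [255, [2.2, -5.7, 0], 0], [255, [2.8, -5.4, 0], 0], [255, [3.3, -5.1, 0], 0], [255, [3.8, -4.7, 0], 0]])

```text
time: 17.25
tool_pos: [0.4975, -0.2241, 0.1457]
ee_rot: [3.137, 0.008, 2.069]
wrist_force: [8.9, -3.1, -0.8]
width: 0.0177
finger_force: 30.0
```

```bash
python3 -c "
from h import *
ck()"
```

```text
t 17.25 k 37.6 r 0.0599 z 0.1457 Ftan 9.32 Frad 1.64 Fz -0.8 w 0.0177
```

>>> carry_out(increments=[[255, [4.3, -4.3, 0], 0], [255, [4.7, -3.8, 0], 0], [255, [5.1, -3.3, 0], 0], [255, [5.4, -2.8, 0], 0], [255, [5.7, -2.2, 0], 0], [255, [5.9, -1.6, 0], 0], [255, [6.0, -0.9, 0], 0], [255, [6.1, -0.3, 0], 0]])

```text
time: 18.05
tool_pos: [0.4573, -0.1977, 0.1458]
ee_rot: [-3.139, 0.009, 2.066]
wrist_force: [1.5, -8.2, 1.3]
width: 0.0171
finger_force: 30.0
```

```bash
python3 -c "
from h import *
ck()"
```

```text
t 18.05 k 85.1 r 0.0595 z 0.1458 Ftan 7.7 Frad 3.29 Fz 1.3 w 0.0171
```

>>> carry_out(increments=[[255, [6.1, 0.3, 0], 0], [255, [6.0, 0.9, 0], 0], [255, [5.9, 1.6, 0], 0], [255, [5.7, 2.2, 0], 0], [255, [5.4, 2.8, 0], 0], [255, [5.1, 3.3, 0], 0]])

```text
time: 18.65
tool_pos: [0.4485, -0.1617, 0.1457]
ee_rot: [-3.135, 0.005, 2.066]
wrist_force: [-5.2, -7.6, 4.7]
width: 0.0177
finger_force: 30.0
```

```bash
python3 -c "
from h import *
ck()"
```

```text
t 18.65 k 121.7 r 0.0585 z 0.1457 Ftan 7.89 Frad 4.75 Fz 4.7 w 0.0177
```

>>> carry_out(increments=[[255, [5.3, 3.0, 0], 0], [255, [4.9, 3.5, 0], 0], [255, [3.8, 4.7, 0], 0], [255, [3.3, 5.1, 0], 0], [255, [2.8, 5.4, 0], 0]])

```text
time: 19.15
tool_pos: [0.4585, -0.1331, 0.1457]
ee_rot: [-3.136, 0.004, 2.066]
wrist_force: [-5.1, -5.8, 5.3]
width: 0.0178
finger_force: 30.0
```

```bash
python3 -c "
from h import *
ck()"
```

```text
t 19.15 k 151.8 r 0.0581 z 0.1457 Ftan 7.67 Frad 1.04 Fz 5.3 w 0.0178
```

>>> carry_out(increments=[[255, [2.2, 5.7, 0], 0], [255, [1.6, 5.9, 0], 0], [255, [0.9, 6.0, 0], 0], [255, [0.3, 6.1, 0], 0], [255, [-0.3, 6.1, 0], 0]])

```text
time: 19.65
tool_pos: [0.4814, -0.1131, 0.1456]
ee_rot: [-3.136, -0.0, 2.067]
wrist_force: [-7.9, -2.0, 6.8]
width: 0.0175
finger_force: 30.0
```

```bash
python3 -c "
from h import *
ck()"
```

```text
t 19.65 k 182.2 r 0.0579 z 0.1456 Ftan 8.0 Frad 1.71 Fz 6.8 w 0.0175
```

>>> carry_out(increments=[[255, [-0.9, 6.0, -0.5], 0], [255, [-1.6, 5.9, -0.5], 0], [255, [-2.2, 5.7, -0.5], 0], [255, [-2.8, 5.4, 0], 0], [255, [-3.3, 5.1, 0], 0]])

```text
time: 20.15
tool_pos: [0.5105, -0.1067, 0.1457]
ee_rot: [-3.136, -0.006, 2.068]
wrist_force: [-7.9, 4.0, 3.5]
width: 0.0175
finger_force: 30.0
```

```bash
python3 -c "
from h import *
ck()"
```

```text
t 20.15 k 211.9 r 0.0584 z 0.1457 Ftan 8.13 Frad 3.55 Fz 3.5 w 0.0175
```

>>> carry_out(increments=[[255, [-3.0, 5.3, 0], 0], [255, [-4.3, 4.3, 0], 0], [255, [-4.7, 3.8, 0], 0], [255, [-5.1, 3.3, 0], 0], [255, [-5.4, 2.8, 0], 0]])

```text
time: 20.65
tool_pos: [0.5394, -0.1156, 0.1457]
ee_rot: [-3.14, -0.008, 2.07]
wrist_force: [-5.1, 7.9, 2.5]
width: 0.0176
finger_force: 30.0
```

```bash
python3 -c "
from h import *
ck()"
```

```text
t 20.65 k 241.7 r 0.0591 z 0.1457 Ftan 8.61 Frad 3.76 Fz 2.5 w 0.0176
```

>>> carry_out(increments=[[255, [-5.3, 3.1, 0], 0], [255, [-5.9, 1.6, 0], 0], [255, [-6.0, 0.9, 0], 0], [255, [-6.1, 0.3, 0], 0]])

```text
time: 21.05
tool_pos: [0.5572, -0.1322, 0.1458]
ee_rot: [3.14, -0.008, 2.071]
wrist_force: [-1.8, 8.9, 1.7]
width: 0.0175
finger_force: 30.0
```

```bash
python3 -c "
from h import *
ck()"
```

```text
t 21.05 k 265.3 r 0.06 z 0.1458 Ftan 8.44 Frad 3.31 Fz 1.7 w 0.0175
```

>>> carry_out(increments=[[255, [-6.1, -0.3, 0], 0], [255, [-6.0, -0.9, 0], 0], [255, [-5.9, -1.6, 0], 0], [255, [-5.7, -2.2, 0], 0], [255, [-5.4, -2.8, 0], 0]])

```text
time: 21.55
tool_pos: [0.5679, -0.1611, 0.1458]
ee_rot: [3.132, -0.004, 2.072]
wrist_force: [7.4, 8.5, -3.7]
width: 0.0174
finger_force: 30.0
```

```bash
python3 -c "
from h import *
ck()"
```

```text
t 21.55 k 294.9 r 0.061 z 0.1458 Ftan 8.04 Frad 7.91 Fz -3.7 w 0.0174
```

>>> carry_out(increments=[[255, [-5.6, -2.4, 0], 0], [255, [-5.2, -2.9, 0], 0], [255, [-4.3, -4.3, 0], 0], [255, [-3.8, -4.7, 0], 0]])

```text
time: 21.95
tool_pos: [0.565, -0.1861, 0.1458]
ee_rot: [3.132, -0.0, 2.071]
wrist_force: [8.8, 5.2, -3.0]
width: 0.0175
finger_force: 30.0
```

```bash
python3 -c "
from h import *
ck()"
```

```text
t 21.95 k 318.5 r 0.0618 z 0.1458 Ftan 7.92 Frad 6.48 Fz -3.0 w 0.0175
```

>>> carry_out(increments=[[255, [-4.1, -4.5, 0], 0], [255, [-2.8, -5.4, 0], 0], [255, [-2.2, -5.7, 0], 0], [255, [-1.6, -5.9, 0], 0], [255, [-0.9, -6.0, 0], 0]])

```text
time: 22.45
tool_pos: [0.5471, -0.2123, 0.1459]
ee_rot: [3.133, 0.006, 2.07]
wrist_force: [9.8, -0.1, -5.7]
width: 0.0178
finger_force: 30.0
```

```bash
python3 -c "
from h import *
ck()"
```

```text
t 22.45 k 348.2 r 0.062 z 0.1459 Ftan 7.37 Frad 6.41 Fz -5.7 w 0.0178
```

Run:
```python
from h import *
import cv2
s=robot.snapshot("side")[130:310,255:355];w=robot.snapshot("wrist")
cv2.imwrite("pics/s6.png",cv2.hconcat([w[:,100:460],cv2.resize(s,(311,560),interpolation=cv2.INTER_CUBIC)[:420]*1]) if 0 else cv2.copyMakeBorder(cv2.resize(s,(333,600),interpolation=cv2.INTER_CUBIC),0,0,0,0,0)); 
a=cv2.imread("pics/s6.png"); b=np.zeros((600,360,3),np.uint8); b[:420]=w[:,100:460]; cv2.imwrite("pics/s6.png",cv2.hconcat([b,a]))
```

```text
(no output)
```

View pics/s6.png

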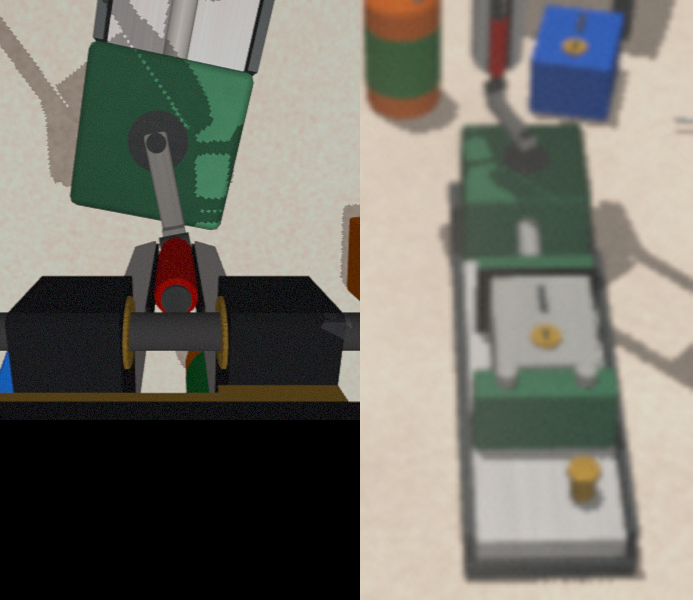

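The handle stands upright between the fingers. The jaw has reached the box, and the box is close to or at the stop. I'll go on in smaller steps.

>>> carry_out(increments=[[255, [-0.3, -6.1, 0], 0], [255, [0.3, -6.1, 0], 0], [255, [0.9, -6.0, 0], 0]])

```text
time: 22.85
tool_pos: [0.531, -0.222, 0.1459]
ee_rot: [3.134, 0.009, 2.069]
wrist_force: [12.2, -3.8, -7.2]
width: 0.0176
finger_force: 30.0
```

```bash
python3 -c "
from h import *
ck()"
```

```text
t 22.85 k 5.7 r 0.0619 z 0.1459 Ftan 9.76 Frad 8.23 Fz -7.2 w 0.0176
```

>>> carry_out(increments=[[255, [1.6, -5.9, 0], 0], [255, [0, 0, 0], 0]])

```text
time: 23.05
tool_pos: [0.5241, -0.2244, 0.1459]
ee_rot: [3.136, 0.01, 2.068]
wrist_force: [10.1, -4.7, -7.5]
width: 0.0178
finger_force: 30.0
```

```bash
python3 -c "
from h import *
ck()"
```

```text
t 23.05 k 12.5 r 0.0618 z 0.1459 Ftan 8.43 Frad 7.31 Fz -7.5 w 0.0178
```

>>> carry_out(increments=[[255, [1.1, -2.9, 0], 0], [255, [1.1, -2.8, 0], 0]])

```text
time: 23.25
tool_pos: [0.519, -0.2255, 0.1459]
ee_rot: [3.135, 0.012, 2.068]
wrist_force: [12.5, -6.6, -7.6]
width: 0.0175
finger_force: 30.0
```

```bash
python3 -c "
from h import *
ck()"
```

```text
t 23.25 k 17.3 r 0.0617 z 0.1459 Ftan 10.97 Frad 8.94 Fz -7.6 w 0.0175
```

>>> carry_out(increments=[[255, [1.4, -2.7, 0], 0]])

```text
time: 23.35
tool_pos: [0.5159, -0.2259, 0.1459]
ee_rot: [3.135, 0.012, 2.068]
wrist_force: [11.7, -6.4, -8.6]
width: 0.0178
finger_force: 30.0
```

```bash
python3 -c "
from h import *
ck()"
```

```text
t 23.35 k 20.2 r 0.0616 z 0.1459 Ftan 10.64 Frad 8.05 Fz -8.6 w 0.0178
```

>>> carry_out(increments=[[255, [0, 0, 0], 0], [255, [0, 0, 0], 0], [255, [0, 0, 0], 0]])

```text
time: 23.65
tool_pos: [0.5154, -0.2261, 0.1459]
ee_rot: [3.137, 0.012, 2.067]
wrist_force: [10.8, -6.3, -8.3]
width: 0.0178
finger_force: 30.0
```

```bash
python3 -c "
from h import *
ck()"
```

```text
t 23.65 k 20.7 r 0.0616 z 0.1459 Ftan 9.81 Frad 7.7 Fz -8.3 w 0.0178
```

Estimated clamp force is about 40 N: tangential force is roughly 3 N over free running, about 28° past contact. I'll let go, lift clear, align the tool with the arm, and then push the handle down from outside with closed fingers.

>>> carry_out(increments=[[90, [0, 0, 0], 0], [90, [0, 0, 0], 0], [90, [0, 0, 0], 0], [90, [0, 0, 0], 0], [90, [0, 0, -15], 0], [90, [0, 0, -20], 0], [90, [0, 0, -20], 0], [90, [0, 0, -7], 0]])

```text
time: 24.45
tool_pos: [0.5123, -0.2226, 0.2123]
ee_rot: [3.138, 0.005, 2.069]
wrist_force: [0.1, -0.7, 0.4]
width: 0.0609
finger_force: 0.0
```

>>> carry_out(increments=[[90, [0, 0, 0], 7.2], [90, [0, 0, 0], 7.2], [90, [0, 0, 0], 7.2], [200, [-15, 0, 0], 0], [255, [-15, 0, 0], 0], [255, [0, 0, 0], 0], [255, [0, 0, 0], 0], [255, [0, 0, 0], 0]])

```text
time: 25.25
tool_pos: [0.5147, -0.2518, 0.2082]
ee_rot: [-3.141, -0.0, 1.692]
wrist_force: [-0.4, -0.6, 0.7]
width: 0.024
finger_force: 0.0
```

Run:
```python
from h import *
import cv2
ck(); o=robot.get_obs();p=o["tool_pos"];print(p,np.degrees(o["ee_rot"]))
w=robot.snapshot("wrist"); s=robot.snapshot("side")
a=w[:,100:460]; b=cv2.resize(s[130:210,265:345],(420,420),interpolation=cv2.INTER_CUBIC)
cv2.imwrite("pics/w7.png",cv2.hconcat([a,b]))
A=np.array([.508,-.165])
for ang in(-80,-83,-86):
    e=np.r_[np.cos(np.radians(ang)),np.sin(np.radians(ang)),0];H=np.r_[A,.14]+.06*e
    print(ang,H.round(4),[(pr("wrist",H+[0,0,z]-.0*e)-[100,0]).round(0).tolist() for z in(.0,.045,.072)],((pr("side",H+[0,0,.072])-[265,130])*5.25+[360,0]).round(0))
```

```text
t 25.25 k 23.4 r 0.0872 z 0.2082 Ftan -0.5 Frad 0.55 Fz 0.7 w 0.024
[ 0.51469233 -0.25182841  0.20816048] [-1.79990351e+02 -2.12613414e-02  9.69378176e+01]
-80 [ 0.5184 -0.2241  0.14  ] [[185.0, 185.0], [187.0, 196.0], [188.0, 205.0]] [578.  17.]
-83 [ 0.5153 -0.2246  0.14  ] [[181.0, 185.0], [182.0, 196.0], [183.0, 205.0]] [584.  18.]
-86 [ 0.5122 -0.2249  0.14  ] [[176.0, 185.0], [177.0, 196.0], [177.0, 205.0]] [590.  18.]
```

View pics/w7.png

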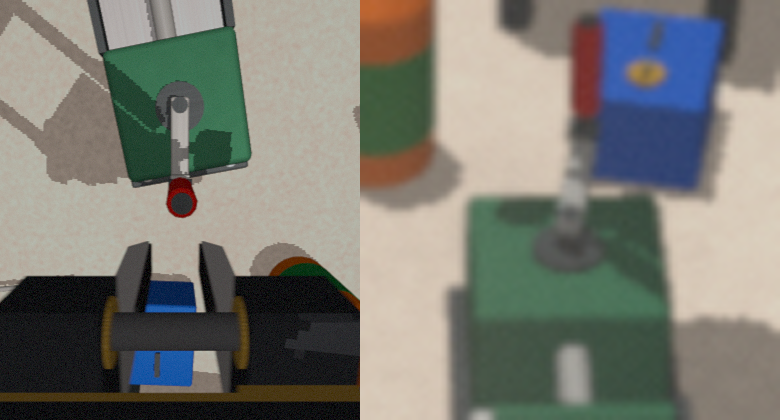

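The handle is upright with its end cap at (181,203). The arm is vertical in the picture, so it is aligned, and it sits about 3 mm to the right of the finger centre. I'll lower outside it and push inward and down along the arc.

>>> carry_out(increments=[[255, [0, 3, 0], 0], [255, [0, 0, 0], 0], [255, [0, 0, 0], 0], [255, [0, 0, 14], 0], [255, [0, 0, 14], 0], [255, [0, 0, 13], 0], [255, [5, 0, 0], 0], [255, [0, 0, 0], 0]])

```text
time: 26.15
tool_pos: [0.5167, -0.2456, 0.1663]
ee_rot: [-3.14, -0.001, 1.692]
wrist_force: [0.7, -0.0, -0.3]
width: 0.0007
finger_force: 0.0
```

>>> carry_out(increments=[[255, [5, 0, 0], 0], [255, [4, 0, 0], 0], [255, [4, 0, 0], 0], [255, [4, 0, 0], 0], [255, [4, 0, 0.5], 0], [255, [4, 0, 0.8], 0]])

```text
time: 26.75
tool_pos: [0.5145, -0.2215, 0.1669]
ee_rot: [3.14, 0.001, 1.692]
wrist_force: [-0.0, -2.3, 2.0]
width: 0.0005
finger_force: 1.5
```

>>> carry_out(increments=[[255, [4, 0, 1.2], 0], [255, [4, 0, 1.6], 0], [255, [3.5, 0, 1.8], 0], [255, [3.2, 0, 2.2], 0], [255, [3.2, 0, 2.4], 0], [255, [3, 0, 2.6], 0], [255, [2.8, 0, 2.9], 0]])

```text
time: 27.45
tool_pos: [0.5111, -0.1981, 0.1507]
ee_rot: [-3.141, 0.0, 1.691]
wrist_force: [1.2, -3.1, 1.7]
width: 0.0005
finger_force: 1.2
```

>>> carry_out(increments=[[255, [2.6, 0, 3.2], 0], [255, [2.2, 0, 3.4], 0], [255, [1.9, 0, 3.4], 0], [255, [1.5, 0, 3.6], 0], [255, [0, 0, 0], 0]])

```text
time: 27.95
tool_pos: [0.5099, -0.1893, 0.1369]
ee_rot: [-3.14, -0.001, 1.692]
wrist_force: [1.0, 0.4, -0.2]
width: 0.0007
finger_force: 0.2
```

>>> carry_out(increments=[[255, [0, 0, 1.5], 0], [255, [0, 0, 1.5], 0], [255, [0, 0, 1.5], 0], [255, [0, 0, 1.5], 0]])

```text
time: 28.35
tool_pos: [0.5116, -0.1889, 0.1348]
ee_rot: [3.137, -0.001, 1.692]
wrist_force: [-1.7, 4.4, 15.1]
width: 0.0003
finger_force: 7.5
```

>>> carry_out(increments=[[255, [0, 0, 1.5], 0], [255, [0, 0, 1.5], 0], [255, [0, 0, 0], 0]])

```text
time: 28.65
tool_pos: [0.5138, -0.1887, 0.1344]
ee_rot: [3.131, 0.001, 1.693]
wrist_force: [1.7, 5.3, 16.7]
width: 0.0007
finger_force: 8.4
```

>>> carry_out(increments=[[255, [0, 0, -10], 0], [255, [0, 0, -25], 0], [255, [0, 0, -30], 0], [255, [0, 0, 0], 0], [255, [0, 0, 0], 0]])

```text
time: 29.15
tool_pos: [0.5103, -0.1899, 0.1934]
ee_rot: [3.142, -0.0, 1.691]
wrist_force: [-0.3, 1.3, -0.4]
width: 0.0009
finger_force: 0.0
```

Run:
```python
from h import *
import cv2
o=robot.get_obs();print(o["time"],o["tool_pos"],o["wrist_force"])
A=np.array([.508,-.165])
for n in("wrist","side"):
    w=robot.snapshot(n).astype(int);m=((w[...,2]>1.8*np.maximum(w[...,1],25))&(w[...,2]>1.8*np.maximum(w[...,0],25))).astype(np.uint8)
    _,l,st,ce=cv2.connectedComponentsWithStats(m)
    print(n,[(s.tolist(),c.round(0).tolist()) for s,c in zip(st,ce) if 25<s[4]<20000])
    for ang in(-80,-84,-88):
        e=np.r_[np.cos(np.radians(ang)),np.sin(np.radians(ang)),0];H=np.r_[A,.14]+.06*e
        for th in(0,7,14):
            t=np.radians(th);d=-e*np.cos(t)+np.array([0,0,np.sin(t)])
            print(ang,th,[pr(n,H+s*d).round(0).tolist() for s in(.014,.045,.072)])
```

```text
29.15 [ 0.51026324 -0.18992618  0.19342547] [-0.28166129  1.33131466 -0.37429016]
wrist [([460, 135, 100, 118, 5303], [510.0, 193.0]), ([544, 163, 16, 16, 66], [550.0, 170.0]), ([263, 175, 26, 82, 1628], [275.0, 209.0]), ([0, 183, 59, 109, 3554], [20.0, 235.0]), ([518, 192, 31, 18, 65], [534.0, 202.0]), ([0, 350, 88, 10, 537], [35.0, 354.0]), ([394, 357, 85, 45, 2907], [432.0, 382.0])]
-80 0 [[281.0, 253.0], [279.0, 212.0], [277.0, 175.0]]
-80 7 [[281.0, 254.0], [279.0, 215.0], [277.0, 177.0]]
-80 14 [[281.0, 255.0], [279.0, 218.0], [277.0, 181.0]]
-84 0 [[276.0, 253.0], [277.0, 212.0], [278.0, 175.0]]
-84 7 [[276.0, 254.0], [277.0, 215.0], [278.0, 177.0]]
-84 14 [[276.0, 255.0], [277.0, 218.0], [278.0, 181.0]]
-88 0 [[272.0, 253.0], [276.0, 212.0], [279.0, 175.0]]
-88 7 [[272.0, 254.0], [276.0, 215.0], [279.0, 177.0]]
-88 14 [[272.0, 255.0], [276.0, 218.0], [279.0, 181.0]]
side [([257, 118, 20, 18, 202], [266.0, 128.0]), ([303, 155, 6, 13, 53], [306.0, 161.0]), ([381, 164, 48, 46, 1188], [405.0, 186.0]), ([202, 166, 34, 20, 368], [218.0, 176.0])]
-80 0 [[305.0, 157.0], [305.0, 163.0], [304.0, 169.0]]
-80 7 [[305.0, 156.0], [305.0, 161.0], [304.0, 166.0]]
-80 14 [[305.0, 156.0], [305.0, 160.0], [304.0, 163.0]]
-84 0 [[306.0, 157.0], [305.0, 163.0], [304.0, 169.0]]
-84 7 [[306.0, 156.0], [305.0, 161.0], [304.0, 166.0]]
-84 14 [[306.0, 156.0], [305.0, 160.0], [304.0, 163.0]]
-88 0 [[308.0, 157.0], [305.0, 163.0], [303.0, 169.0]]
-88 7 [[308.0, 156.0], [305.0, 162.0], [303.0, 166.0]]
-88 14 [[308.0, 156.0], [306.0, 160.0], [304.0, 163.0]]
```

>>> carry_out(increments=[[255, [15, 0.5, 0], 0], [255, [0, 0, 20], 0], [255, [0, 0, 20], 0], [255, [0, 0, 15], 0], [255, [0, 0, 2], 0], [255, [0, 0, 1.5], 0], [255, [0, 0, 1.5], 0], [255, [0, 0, 0], 0]])

```text
time: 30.05
tool_pos: [0.5096, -0.1736, 0.1351]
ee_rot: [3.139, -0.001, 1.692]
wrist_force: [-1.2, 3.0, 5.6]
width: 0.0006
finger_force: 2.8
```

>>> carry_out(increments=[[255, [0, 0, 1.5], 0], [255, [0, 0, 1], 0], [255, [0, 0, 0], 0]])

```text
time: 30.35
tool_pos: [0.5106, -0.1735, 0.1346]
ee_rot: [3.136, -0.001, 1.693]
wrist_force: [-0.7, 5.1, 10.5]
width: 0.0007
finger_force: 5.4
```

>>> carry_out(increments=[[255, [0, 0, -10], 0], [255, [0, 0, -25], 0], [255, [0, 0, -40], 0], [255, [0, 0, -40], 0], [255, [0, 0, 0], 0], [255, [0, 0, 0], 0]])

```text
time: 30.95
tool_pos: [0.5094, -0.1753, 0.2471]
ee_rot: [3.14, 0.002, 1.691]
wrist_force: [0.3, -0.4, -1.1]
width: 0.0007
finger_force: 0.0
```

Both presses stalled at the same height, one at about 35 mm from the hinge and one at about 50 mm, so the handle lies level. The arm is clear, so I'm handing in.

```bash
python3 -c "
from bench import robot
print(robot.close_job())"
```

```text
the job is handed in; nothing more can be done
None
```

I swung the handle upright, cranked the jaw until the coin box was clamped at an estimated 40 N (from the crank force), folded the handle flat again and handed the job in at about 31 s; the hand-in returned no verdict.

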